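# Start a lens unit's thread backward, then screw it home

## Task

The lens unit with the yellow band was left standing proud on its mount because its thread never caught. Without lifting it out, turn it backward (anticlockwise seen from above) until its white mark meets the green line and it drops a step, then turn it forward (clockwise) until the white mark meets the red line, so that it is down and locked, and let go. Leave the blue-banded lens unit, which is already home in the other mount, alone.

Things in the scene. Friction and masses are not known exactly. Their poses are not given: they have to be found in the camera images.
- yellow_lens (a point): Centre of the loose yellow-banded lens unit's grip barrel: upright, 34 mm diameter, 50 mm tall, gripped from above at any yaw. Below it a black flange (58 mm diameter, 5 mm thick); below that, in the mount, a spigot with thread lugs. White mark down barrel and flange on its own -x side, at start 40-75 degrees clockwise of the green line. z up. This point: 78 mm above the bench proud, 65 mm when down. 0.18 kg.
- yellow_mount: Fixed round mount under it: dark base plate 92 mm diameter, 12 mm thick; aluminium cup 65 mm diameter, rim 33 mm above the bench. Origin: underside centre; z up. Red line (home) on its own -x side: white mark meets it when lens unit and mount have the same yaw. Once down (within 4 mm of the bottom) the lens unit turns freely clockwise to it; a stop follows about 11 degrees past. Side play 2.5 mm.
- green_line (a point): Thread start: green line on the mount's plate and cup, 65 degrees anticlockwise of the red line seen from above; this point is on the line, on the plate's top, 40 mm from the axis; axes as the mount's. With the white mark within 14 degrees of it the lens unit can go down 13 mm, by its own weight if let go, lowered by the hand if held, no pushing. A stop follows about 17 degrees past it anticlockwise.
- blue_lens (a point): Centre of the grip barrel of the other lens unit, the same but with a blue band, already down in its own like mount; to be left alone.
Not all that is in view belongs to the job. What is shaped like the yellow_mount but orange is not meant.

How it is judged:
By the outcome, as a careful person would: the job done as asked, in the order asked, and still so for the second after the job is handed in, with the robot touching nothing.
It also fails if it takes over 35 s, if anything falls off the work surface, if the arm or the gripper's body presses on something with over 40 N, if the wrist force passes 120 N, or if a joint passes its speed limit or range.

## Robot

A 6-joint arm with a two-finger parallel gripper is mounted at the origin on a cart in front of the work surface, level with it; the furniture and walls round the work are solid. World frame = base frame: x ahead of the robot, y to its left, z up, the work surface at z = 0. Lengths are in mm, angles in rad, forces in N, time in s.
With the tool pointing down it reaches from about 275 to 1000 mm from the base axis. Payload 8.4 kg.
Tool frame: the origin (TCP) lies midway between the tips of the shut fingers; the grasp point (between the pads) lies 19 mm behind it; z points along the fingers, y is the line along which they close (so a half turn about z gives the same grasp; the last joint's range is limited). The gripper opens to 85 mm and grips with 20 to 120 N. Pads are 22 mm wide; open, the fingers measure 114 mm over their backs; the gripper's body (76 mm by 85 mm) begins 54 mm behind the grasp point. The pads swing forward as they close: fully open they stand 13 mm farther back than shut.
Start: joints at [-1.164, 0.353, 1.633, -0, 1.155, -0.002], TCP at [248.442, -573.502, 231.281] pointing down, gripper open.
Joint ranges: [-2.63, 2.63], [-0.92, 2.1], [0.06, 2.66], [-1.3, 4.44], [0, 2.69], [-3.02, 3.02]. Speed limits (rad/s): [2.22, 2.22, 2.79, 3.14, 3.14, 3.14].

## Interface

Orientations are given as a 3x3 rotation matrix whose columns are the frame's x, y, z axes.
In Python, from workcell import robot gives the robot as it stands.
- The arm moves only by the shell command python3 -m inch 'ROWS' [FORCE]. ROWS is JSON, a list of rows, each an object of numbers: "rx", "ry", "rz": the turn, a rotation vector about the tool's x, y, z in degrees; "tx", "ty", "tz": the shift along the tool's x, y, z in m; "hand": the opening, from 0 (shut) to 1 (fully open). A call has 1 to 8 rows; each row is the pose to reach, as a shift and turn from the pose commanded when the call began, along the tool's axes at that moment; what a row does not reach only later rows make up. A row lasts 1/8 s, in which the tool goes at most 62.5 mm and 10.7 degrees, less where a joint would pass 70% of its speed; a pose out of reach is approached as far as the arm can. A call with a gripper value outside its range is refused whole. The fingers move at their own pace and stop on an object; FORCE is the grip in N (left out, the last holds). Time passes only in rows, so rows that repeat a pose let the fingers close. It gives the time, the measured TCP pose, the force, the opening and the grip force at its end, in the units of the state.
- robot.read_state(): the state, without advancing time (a new reading comes with each control period).
- robot.capture(name): name is "scene" or "top" or "wrist"; returns (picture, depth): 480x640x3 uint8, red, green, blue; 480x640 float32, mm along the optical axis (not along the pixel's ray), 0 where there is no reading.
- robot.calibration(name): a dict with "fx", "fy", "cx", "cy" (pixels), "k1" (the pictures are not rectified: a ray, as slopes to the right and down, at radius r is drawn at 1 + k1 r^2 times it, then the intrinsics apply), "R" (3x3) and "t" (3): a world point X has camera coordinates R X + t. Camera axes: x right, y down, z forward; pixel columns grow to the right and rows downward; lengths in mm; the calibration is good to about 2 mm. A picture is of the moment at which its call begins: read the wrist's pose just before it. calibration takes no time and is no camera call; for the wrist camera it gives the pose at the moment of the call.
- robot.hand_in(): hands the job in; it is judged then, once.
The state is a dict: "t": time; "joint_pos": joint angles; "dq": joint speeds; "joint_torque": joint torques, N m; "tcp_pos": TCP position; "orientation": TCP orientation; "wrist_force": force on the tool from outside, world axes, zero at the start; "ft_torque": the same for the moment, N m; "opening": opening from 0.0 (shut) to 1.0 (fully open); "gripper_force": force on a finger pad.
Only numpy, scipy, OpenCV 4.12 (cv2) and the standard library are available. Lean on these libraries where they do the work, as an engineer would, in place of code of your own. Each camera call takes 0.05 s, during which the arm holds its last target. There are 200 camera calls.

## Working session

There is one attempt and no reset: what is moved stays moved. The work goes in short steps, Python scripts to look and compute and a shell command to move; the robot and the scene stay as the last step left them, time stands still between calls to the robot, and variables do not carry over. Pictures are saved under pics/ and viewed, at most 10 in all, crops included, and the job is handed in when it is done.

```bash
mkdir -p pics; ls; cat > h.py <<'E'
import numpy as np,cv2
from workcell import robot
def snap(n,f):
    c=robot.calibration(n); im,d=robot.capture(n)
    cv2.imwrite(f'pics/{f}.png',im[:,:,::-1]); np.savez(f'pics/{f}.npz',im=im,d=d,**{k:np.array(v) for k,v in c.items()})
    return im,d,c
def load(f): 
    z=np.load(f'pics/{f}.npz'); return z['im'],z['d'],{k:z[k] for k in('fx','fy','cx','cy','k1','R','t')}
def ray(c,u,v):
    K=np.array([[c['fx'],0,c['cx']],[0,c['fy'],c['cy']],[0,0,1.]])
    p=np.array([(u-c['cx'])/c['fx'],(v-c['cy'])/c['fy']]);q=p.copy()
    for _ in range(20): q=p/(1+c['k1']*(q@q))
    R=np.array(c['R']);t=np.array(c['t'])
    return -R.T@t, R.T@np.array([q[0],q[1],1.])
def onz(c,u,v,z):
    o,d=ray(c,u,v); return o+d*(z-o[2])/d[2]
def tri(c1,p1,c2,p2):
    o1,d1=ray(c1,*p1);o2,d2=ray(c2,*p2)
    s=np.linalg.lstsq(np.c_[d1,-d2],o2-o1,rcond=None)[0]
    a,b=o1+s[0]*d1,o2+s[1]*d2
    return (a+b)/2,np.linalg.norm(a-b)
def dep(c,d,u,v):
    o,r=ray(c,u,v); return o+r*d[int(v),int(u)]
E
python3 - <<'E'
from h import *
a=snap('scene','s0')[0];b=snap('top','t0')[0]
cv2.imwrite('pics/st.png',np.vstack([cv2.resize(a,(400,300)),cv2.resize(b,(400,300))])[:,:,::-1])
s=robot.read_state();print(s['t'],np.round(s['orientation'],3).tolist(),s['opening'])
for n in('scene','top','wrist'):
    c=robot.calibration(n);print(n,np.round(-np.array(c['R']).T@c['t']),np.round(c['R'],2).tolist())
E
```

```text
pics
0.1 [[0.918, 0.397, -0.0], [0.397, -0.918, 0.001], [0.0, -0.001, -1.0]] 0.9995007339072745
scene [  40. -846.  451.] [[0.76, -0.65, 0.0], [-0.28, -0.33, -0.9], [0.59, 0.68, -0.43]]
top [ 352. -243.  928.] [[-0.16, -0.99, -0.01], [-0.96, 0.16, -0.22], [0.21, -0.03, -0.98]]
wrist [ 312. -547.  373.] [[0.4, -0.92, -0.0], [-0.88, -0.38, 0.27], [-0.25, -0.11, -0.96]]
```

View pics/s0.png

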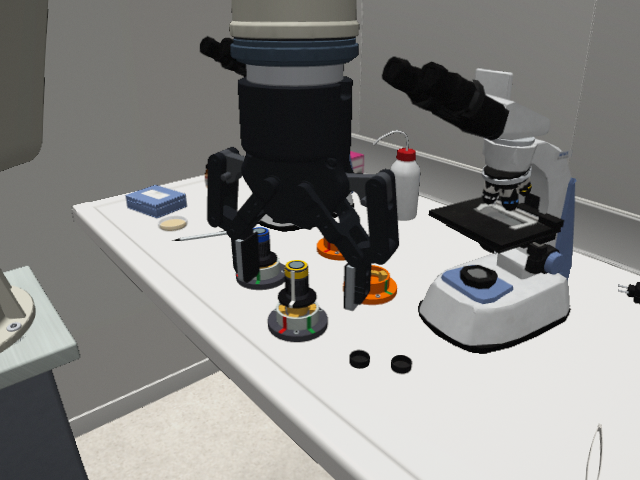

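View pics/t0.png

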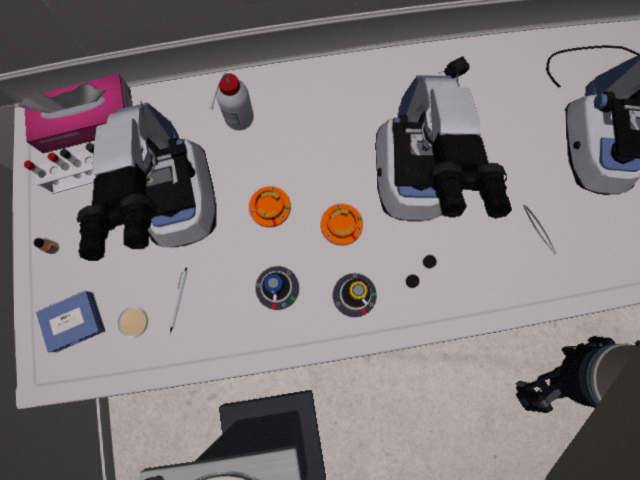

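Scene: the yellow lens is at (296,285) and the blue one at (262,255). Top: yellow lens at (358,290) on a dark plate centred at about (355,295), blue lens at (273,285). The orange decoy mounts are at (270,206) and (342,225). The candidates are yellow (358,290), blue (273,285) and the two orange mounts; I choose the yellow-banded one in the dark mount and check it with a close crop.

```bash
python3 - <<'E'
from h import *
a,da,ca=load('s0');b,db,cb=load('t0')
def ymask(im,box):
    h=cv2.cvtColor(im,cv2.COLOR_RGB2HSV);m=cv2.inRange(h,(20,120,90),(35,255,255))
    k=np.zeros_like(m);x0,y0,x1,y1=box;k[y0:y1,x0:x1]=m[y0:y1,x0:x1];v,u=np.nonzero(k);return u,v
us,vs=ymask(a,(270,250,325,345)); ut,vt=ymask(b,(325,265,385,320))
print('s',us.min(),us.max(),vs.min(),vs.max(),len(us),'t',ut.min(),ut.max(),vt.min(),vt.max(),len(ut))
# top disc of the yellow top: scene near (296,264)
sel=vs<285
ps=((us[sel].min()+us[sel].max())/2,0)
for z in(78,90,100,103): print(z,np.round(onz(cb,(ut.min()+ut.max())/2,(vt.min()+vt.max())/2,z),1))
for vv in(264,267,270): print(vv,tri(ca,(ps[0],vv),cb,((ut.min()+ut.max())/2,(vt.min()+vt.max())/2)))
# depth
for p in((355,290),(358,286)): print(p,np.round(dep(cb,db,*p),1))
c1=cv2.resize(b[260:325,315:400],None,fx=8,fy=8,interpolation=cv2.INTER_CUBIC)[:,:400*2]
cv2.imwrite('pics/c1.png',c1[:,:,::-1])
E
```

```text
s 270 315 260 316 356 t 349 366 281 298 147
78 [ 433.  -329.9   78. ]
90 [ 431.8 -328.7   90. ]
100 [ 430.9 -327.7  100. ]
103 [ 430.6 -327.4  103. ]
264 (array([ 426.84671826, -324.85002464,  106.12621717]), np.float64(8.122155922812423))
267 (array([ 426.96120354, -325.12641307,  101.40866596]), np.float64(8.901574043119265))
270 (array([ 427.07553414, -325.40485785,   96.66688316]), np.float64(9.685587338970201))
(355, 290) [ 430.4 -322.5  103.8]
(358, 286) [ 436.8 -329.4  104. ]
```

View pics/c1.png

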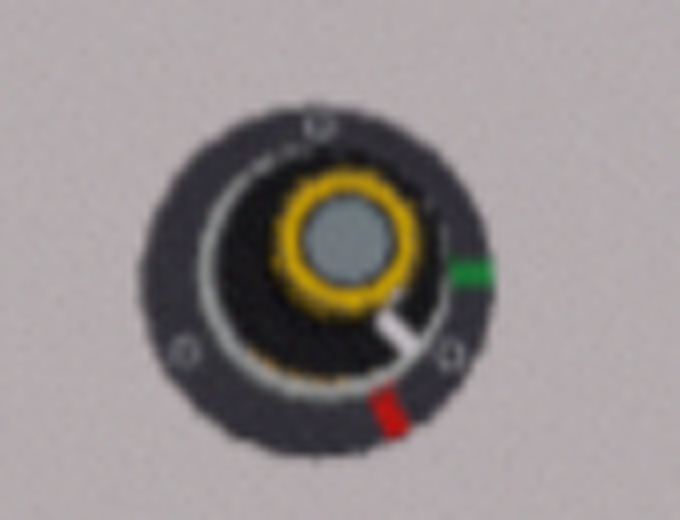

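The crop (8x, origin 315,260) shows the yellow-banded unit proud in the dark mount. Plate centre is at (354.8,295.2), red line at (363.8,311.9), green line at (374,294.1) and the white mark's outer end at (366.5,303.5), between the two lines.

```bash
python3 - <<'E'
from h import *
b,db,cb=load('t0')
M=onz(cb,354.75,295.25,12);G=onz(cb,374,294.1,12);Rd=onz(cb,363.75,311.9,12);L=onz(cb,357.5,289.5,103)
W=onz(cb,366.5,303.5,53);Wi=onz(cb,362.5,299.75,53)
an=lambda p,c:np.degrees(np.arctan2(*(p-c)[1::-1]))
print(np.round([M,L,W],1).tolist(),'g',an(G,M),'r',an(Rd,M),'w',an(W,L),an(W,M),an(W,Wi))
s=robot.read_state();R=np.array(s['orientation'])
D=np.array([*(L+M)[:2]/2,200])-s['tcp_pos'];print('shift tool',R.T@D)
E
```

```text
[[428.4, -328.9, 12.0], [430.6, -327.4, 103.0], [405.1, -345.0, 53.0]] g -96.13825587258093 r -161.75384369738038 w -145.2836766673331 -145.28394699410603 -143.08464549803654
shift tool [ 263.70609531 -152.72523258   30.83665718]
```

```bash
python3 -m inch '[{"tx":0.04,"ty":-0.023,"tz":0},{"tx":0.085,"ty":-0.05,"tz":0},{"tx":0.13,"ty":-0.076,"tz":0},{"tx":0.175,"ty":-0.102,"tz":0},{"tx":0.22,"ty":-0.128,"tz":0.01},{"tx":0.264,"ty":-0.153,"tz":0.025},{"tx":0.264,"ty":-0.153,"tz":0.03},{"tx":0.264,"ty":-0.153,"tz":0.03}]' 30
python3 - <<'E'
from h import *
im,d,c=snap('wrist','w1');s=robot.read_state();print(s['t'],s['tcp_pos'],s['joint_pos'],s['wrist_force'])
E
```

```text
0.15 [ 248.28098576 -573.16978727  230.72598609] [-1.16443415e+00  3.53503927e-01  1.63396066e+00  1.64035221e-05
  1.15520837e+00 -2.39981226e-03] [ 0.12349492 -0.44216609  0.29935376]validation failed for argument at $[0]...
```

View pics/w1.png

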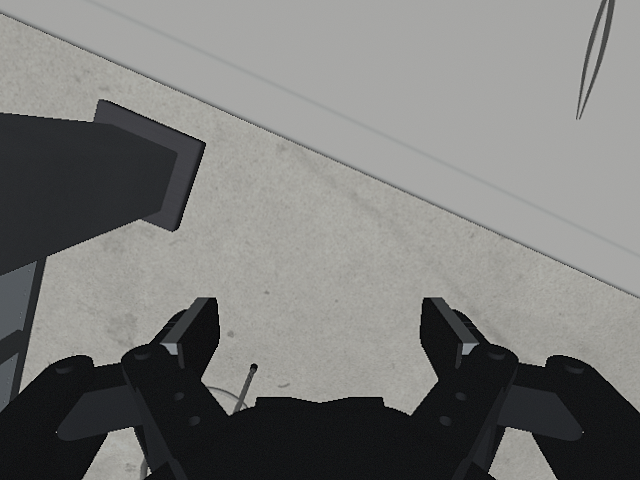

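The call was refused, probably because each row needs every key. The arm hasn't moved, and the wrist view shows only the floor and the bench edge.

```bash
python3 -m inch '[{"rx":0,"ry":0,"rz":0,"tx":0.04,"ty":-0.023,"tz":0,"hand":1},{"rx":0,"ry":0,"rz":0,"tx":0.085,"ty":-0.05,"tz":0,"hand":1},{"rx":0,"ry":0,"rz":0,"tx":0.13,"ty":-0.076,"tz":0,"hand":1},{"rx":0,"ry":0,"rz":0,"tx":0.175,"ty":-0.102,"tz":0,"hand":1},{"rx":0,"ry":0,"rz":0,"tx":0.22,"ty":-0.128,"tz":0.01,"hand":1},{"rx":0,"ry":0,"rz":0,"tx":0.264,"ty":-0.153,"tz":0.025,"hand":1},{"rx":0,"ry":0,"rz":0,"tx":0.264,"ty":-0.153,"tz":0.03,"hand":1},{"rx":0,"ry":0,"rz":0,"tx":0.264,"ty":-0.153,"tz":0.03,"hand":1}]' 30 
python3 - <<'E'
from h import *
im,d,c=snap('wrist','w2');s=robot.read_state();print(s['t'],s['tcp_pos'],s['joint_pos'],s['wrist_force'])
E
```

```text
t: 1.15
tcp_pos: [429.6, -328.2, 200.9]
orientation: [[0.917, 0.398, -0.001], [0.398, -0.917, 0.0], [-0.001, -0.001, -1.0]]
wrist_force: [-0.6, -0.0, 0.5]
opening: 1.003
gripper_force: 0.0
1.2 [ 429.49366015 -328.7868748   201.30297999] [-6.55910262e-01  2.55388271e-01  1.84367465e+00 -4.09996010e-04
  1.04268834e+00  5.06486327e-01] [ 0.58816929 -0.53255256  0.40953554]
```

View pics/w2.png

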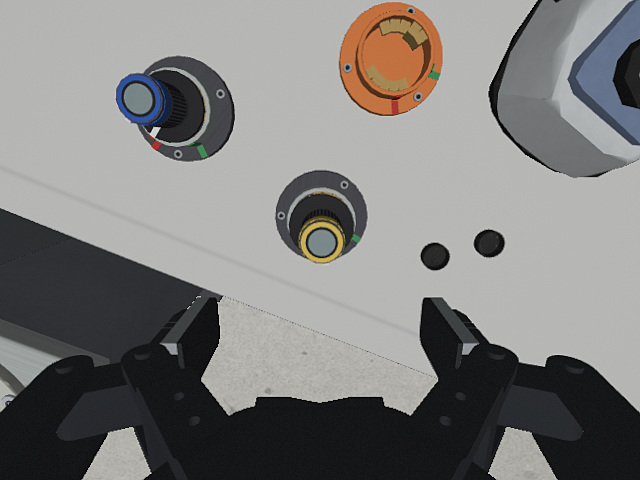

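Wrist view: the yellow ring centre is near (321,242) and the dark plate near (321,217). Blue is at (140,98) and the orange mount at (392,58), both well clear.

```bash
python3 - <<'E'
from h import *
w,dw,cw=load('w2');b,db,cb=load('t0')
h=cv2.cvtColor(w,cv2.COLOR_RGB2HSV);m=cv2.inRange(h,(20,110,80),(35,255,255));m[:190]=0;m[280:]=0;m[:,:280]=0;m[:,360:]=0
v,u=np.nonzero(m)
e=cv2.fitEllipse(cv2.convexHull(np.c_[u,v].astype(np.int32)));print(e, u.min(),u.max(),v.min(),v.max())
# inner grey disc: circle centre at top face
X,err=tri(cw,(321.5,242),cb,(357.8,290));print('tri',X,err)
for p in(e[0],(321.5,242)): print(onz(cw,*p,103))
s=robot.read_state();R=np.array(s['orientation']);L=onz(cw,321.5,242,103)
M=onz(cw,321.5,217,12);print('mount',M)
print('shift',R.T@(np.array([430.5,-328,59])-s['tcp_pos']))
E
```

```text
((321.99298095703125, 227.1646270751953), (50.70893478393555, 72.1614761352539), 4.12419319152832) 298 344 192 262
tri [ 430.41119071 -329.86248534   94.96658047] 2.567019714422722
[ 442.84622876 -326.06945075  103.        ]
[ 432.47740338 -330.20878649  103.        ]
mount [ 432.87069897 -330.61432462   12.        ]
shift [  1.29115859  -0.32694922 142.30248072]
```

```bash
python3 -m inch '[{"rx":0,"ry":0,"rz":0,"tx":0.001,"ty":0,"tz":0.04,"hand":1},{"rx":0,"ry":0,"rz":0,"tx":0.001,"ty":0,"tz":0.085,"hand":1},{"rx":0,"ry":0,"rz":0,"tx":0.001,"ty":0,"tz":0.125,"hand":1},{"rx":0,"ry":0,"rz":0,"tx":0.001,"ty":0,"tz":0.14,"hand":1},{"rx":0,"ry":0,"rz":0,"tx":0.001,"ty":0,"tz":0.14,"hand":0.6},{"rx":0,"ry":0,"rz":0,"tx":0.001,"ty":0,"tz":0.14,"hand":0.3},{"rx":0,"ry":0,"rz":0,"tx":0.001,"ty":0,"tz":0.14,"hand":0.3},{"rx":0,"ry":0,"rz":0,"tx":0.001,"ty":0,"tz":0.14,"hand":0.3}]' 30
```

```text
t: 2.2
tcp_pos: [431.7, -328.5, 62.8]
orientation: [[0.918, 0.398, 0.002], [0.398, -0.918, -0.002], [0.001, 0.002, -1.0]]
wrist_force: [-1.3, -0.7, 7.4]
opening: 0.389
gripper_force: 29.2
```

```bash
python3 -m inch '[{"rx":0,"ry":0,"rz":-8,"tx":0,"ty":0,"tz":0,"hand":0.3},{"rx":0,"ry":0,"rz":-16,"tx":0,"ty":0,"tz":0,"hand":0.3},{"rx":0,"ry":0,"rz":-24,"tx":0,"ty":0,"tz":0,"hand":0.3},{"rx":0,"ry":0,"rz":-32,"tx":0,"ty":0,"tz":0,"hand":0.3},{"rx":0,"ry":0,"rz":-40,"tx":0,"ty":0,"tz":0,"hand":0.3},{"rx":0,"ry":0,"rz":-47,"tx":0,"ty":0,"tz":0,"hand":0.3},{"rx":0,"ry":0,"rz":-49,"tx":0,"ty":0,"tz":0,"hand":0.3},{"rx":0,"ry":0,"rz":-49,"tx":0,"ty":0,"tz":0,"hand":0.3}]' 30
python3 - <<'E'
from h import *
snap('wrist','w3')
a=snap('scene','s3')[0];b=snap('top','t3')[0]
A=cv2.resize(a[230:350,250:350],None,fx=4,fy=4);B=cv2.resize(b[260:325,330:395],None,fx=6,fy=6)
o=np.zeros((480,800,3),np.uint8);o[:,:400]=A;o[:390,400:790]=B;cv2.imwrite('pics/c3.png',o[:,:,::-1])
s=robot.read_state();print(s['tcp_pos'],s['wrist_force'],s['ft_torque'])
E
```

```text
t: 3.2
tcp_pos: [430.8, -327.7, 61.5]
orientation: [[0.304, 0.953, 0.0], [0.953, -0.304, -0.0], [-0.0, 0.0, -1.0]]
wrist_force: [0.8, 0.6, -3.5]
opening: 0.384
gripper_force: 30.0
[ 430.7855247  -327.75935715   61.34601682] [ 0.04886437 -0.39062687 -1.42724884] [-0.01130948  0.01136795 -0.0260497 ]
```

View pics/c3.png

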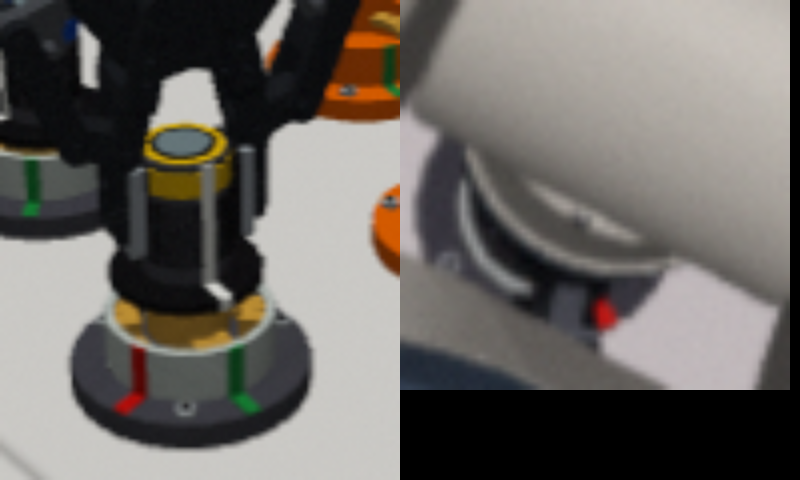

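Left half, the scene view: the white mark on the flange at crop (225,296) is close to above the green line at (238,360). The unit is still proud and held. I'll check the remaining angle with rays.

```bash
python3 - <<'E'
from h import *
a,d,c=load('s3')
px=lambda x,y:(250+x/4,230+y/4)
an=lambda p,c:np.degrees(np.arctan2(*(p-c)[1::-1]))
P=onz(c,*px(192,365),12)
# plate centre from plate ellipse extents (top surface): x 70..312
G=onz(c,*px(250,404),12);G2=onz(c,*px(236,350),33);Rd=onz(c,*px(128,403),12);R2=onz(c,*px(139,348),33)
W=onz(c,*px(226,297),53);W0=onz(c,*px(209,283),53)
cen=np.linalg.solve(np.eye(2),np.array([430.5,-329]))
C=np.array([*cen,0])
print(P,G,Rd,W,W0)
for n,p in dict(G=G,G2=G2,R=Rd,R2=R2,W=W,W0=W0).items(): print(n,an(p,C),np.hypot(*(p-C)[:2]))
print('Wdir',an(W,W0))
E
```

```text
[ 428.09459879 -335.92833488   12.        ] [ 428.88108531 -369.20005266   12.        ] [ 395.22298284 -340.09747835   12.        ] [ 427.59303058 -357.63750943   53.        ] [ 428.76331547 -346.36088562   53.        ]
G -92.30613836959036 40.23263747831673
G2 -94.89808720269379 34.15735122703376
R -162.5374166239894 36.98137322477002
R2 -160.16152836534297 30.79899067322735
W -95.79619244165652 28.7846733081037
W0 -95.71254050588215 17.447533426218104
Wdir -95.92492990032622
```

The mark is within about 3° of green. Lowering.

```bash
python3 -m inch '[{"rx":0,"ry":0,"rz":0,"tx":0,"ty":0,"tz":0.003,"hand":0.3},{"rx":0,"ry":0,"rz":0,"tx":0,"ty":0,"tz":0.006,"hand":0.3},{"rx":0,"ry":0,"rz":0,"tx":0,"ty":0,"tz":0.009,"hand":0.3},{"rx":0,"ry":0,"rz":0,"tx":0,"ty":0,"tz":0.011,"hand":0.3},{"rx":0,"ry":0,"rz":0,"tx":0,"ty":0,"tz":0.0125,"hand":0.3},{"rx":0,"ry":0,"rz":0,"tx":0,"ty":0,"tz":0.0125,"hand":0.3}]' 30
python3 - <<'E'
from h import *
a=snap('scene','s4')[0]
cv2.imwrite('pics/c4.png',cv2.resize(a[230:350,250:350],None,fx=4,fy=4)[:,:,::-1])
E
```

```text
t: 4.1
tcp_pos: [430.8, -327.8, 49.8]
orientation: [[0.302, 0.953, -0.0], [0.953, -0.302, 0.0], [0.0, -0.0, -1.0]]
wrist_force: [-3.4, 2.8, 13.8]
opening: 0.392
gripper_force: 31.2
```

View pics/c4.png

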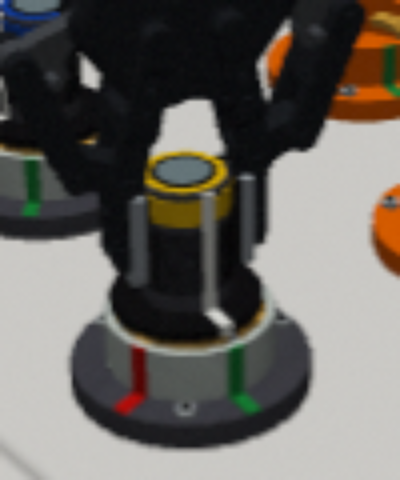

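The unit has dropped about 12 mm, with the flange now at the rim. The mark is still beside green. Next I turn it clockwise 65°.

```bash
python3 -m inch '[{"rx":0,"ry":0,"rz":9,"tx":0,"ty":0,"tz":-0.0003,"hand":0.3},{"rx":0,"ry":0,"rz":18,"tx":0,"ty":0,"tz":-0.0003,"hand":0.3},{"rx":0,"ry":0,"rz":27,"tx":0,"ty":0,"tz":-0.0003,"hand":0.3},{"rx":0,"ry":0,"rz":36,"tx":0,"ty":0,"tz":-0.0003,"hand":0.3},{"rx":0,"ry":0,"rz":45,"tx":0,"ty":0,"tz":-0.0003,"hand":0.3},{"rx":0,"ry":0,"rz":54,"tx":0,"ty":0,"tz":-0.0003,"hand":0.3},{"rx":0,"ry":0,"rz":62,"tx":0,"ty":0,"tz":-0.0003,"hand":0.3},{"rx":0,"ry":0,"rz":65,"tx":0,"ty":0,"tz":-0.0003,"hand":0.3}]' 30
python3 -m inch '[{"rx":0,"ry":0,"rz":0,"tx":0,"ty":0,"tz":0,"hand":0.3}]' 30
python3 - <<'E'
from h import *
a=snap('scene','s5')[0]
cv2.imwrite('pics/c5.png',cv2.resize(a[230:350,250:350],None,fx=4,fy=4)[:,:,::-1])
E
```

```text
t: 5.15
tcp_pos: [431.2, -328.1, 49.9]
orientation: [[0.992, 0.126, 0.001], [0.126, -0.992, -0.001], [0.001, 0.001, -1.0]]
wrist_force: [-1.7, 0.4, 7.6]
opening: 0.387
gripper_force: 30.6
t: 5.28
tcp_pos: [431.3, -328.1, 49.9]
orientation: [[0.992, 0.128, 0.001], [0.128, -0.992, -0.001], [0.001, 0.001, -1.0]]
wrist_force: [-1.1, 1.1, 6.9]
opening: 0.388
gripper_force: 30.6
```

View pics/c5.png

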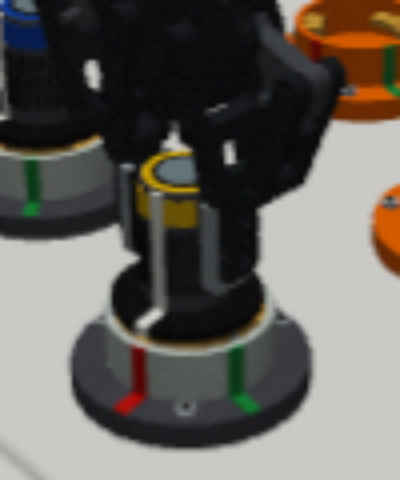

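The mark's tip is at crop (138,327), just above the red line's top at (139,348). I release, retreat and measure with both cameras.

```bash
python3 -m inch '[{"rx":0,"ry":0,"rz":0,"tx":0,"ty":0,"tz":0,"hand":0.6},{"rx":0,"ry":0,"rz":0,"tx":0,"ty":0,"tz":0,"hand":1},{"rx":0,"ry":0,"rz":0,"tx":0,"ty":0,"tz":0,"hand":1},{"rx":0,"ry":0,"rz":0,"tx":0,"ty":0,"tz":-0.02,"hand":1},{"rx":0,"ry":0,"rz":0,"tx":0,"ty":0,"tz":-0.06,"hand":1},{"rx":0,"ry":0,"rz":0,"tx":0,"ty":0,"tz":-0.1,"hand":1},{"rx":0,"ry":0,"rz":0,"tx":-0.0,"ty":0,"tz":-0.15,"hand":1},{"rx":0,"ry":0,"rz":0,"tx":0,"ty":0,"tz":-0.15,"hand":1}]' 30
python3 -m inch '[{"rx":0,"ry":0,"rz":0,"tx":-0.05,"ty":0.03,"tz":0,"hand":1},{"rx":0,"ry":0,"rz":0,"tx":-0.1,"ty":0.07,"tz":0,"hand":1},{"rx":0,"ry":0,"rz":0,"tx":-0.12,"ty":0.12,"tz":0,"hand":1},{"rx":0,"ry":0,"rz":0,"tx":-0.12,"ty":0.17,"tz":0,"hand":1},{"rx":0,"ry":0,"rz":0,"tx":-0.12,"ty":0.21,"tz":0,"hand":1},{"rx":0,"ry":0,"rz":0,"tx":-0.12,"ty":0.21,"tz":0,"hand":1}]'
python3 - <<'E'
from h import *
a=snap('scene','s6')[0];b=snap('top','t6')[0]
A=cv2.resize(a[230:350,250:350],None,fx=4,fy=4);B=cv2.resize(b[260:325,330:395],None,fx=6,fy=6,interpolation=cv2.INTER_CUBIC)
o=np.zeros((480,800,3),np.uint8);o[:,:400]=A;o[:390,400:790]=B;cv2.imwrite('pics/c6.png',o[:,:,::-1])
E
```

```text
t: 6.32
tcp_pos: [432.8, -329.3, 203.0]
orientation: [[0.992, 0.129, 0.006], [0.129, -0.992, -0.004], [0.005, 0.005, -1.0]]
wrist_force: [0.8, 1.2, -0.5]
opening: 1.002
gripper_force: 0.0
t: 7.08
tcp_pos: [338.5, -553.5, 197.4]
orientation: [[0.992, 0.128, -0.001], [0.128, -0.992, 0.0], [-0.0, -0.0, -1.0]]
wrist_force: [0.6, 0.2, 0.2]
opening: 0.996
gripper_force: 0.0
```

View pics/c6.png

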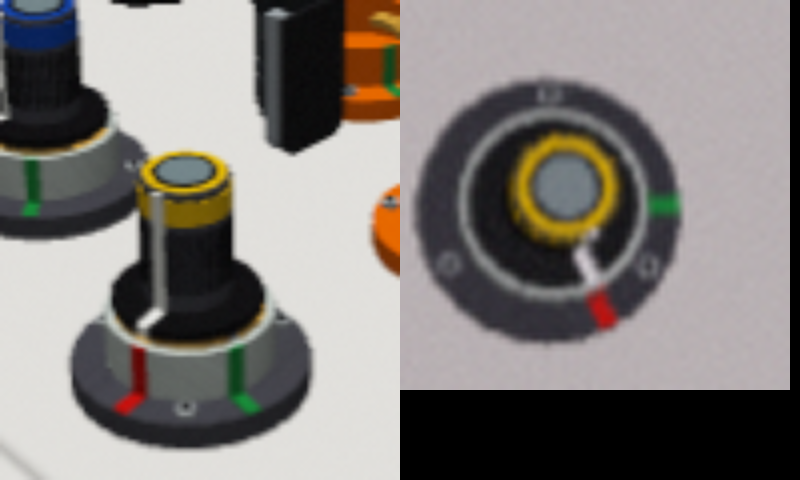

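The top view shows the white mark from (583,255) to (597,287) running straight into the red line at (602,308). I'll quantify the angle and height.

```bash
python3 - <<'E'
from h import *
b,db,cb=load('t6');px=lambda x,y:(330+(x-400)/6,260+y/6)
an=lambda p,c:np.degrees(np.arctan2(*(p-c)[1::-1]))
M=onz(cb,*px(548,210),12);R=onz(cb,*px(602,308),12);W=onz(cb,*px(596,286),40);Wi=onz(cb,*px(582,255),40);L=onz(cb,*px(565,187),90);G=onz(cb,*px(664,205),12)
print(M,L,'red',an(R,M),'green-65',an(G,M)-65,'w',an(W,M),an(W,L),an(W,Wi))
b0,d0,_=load('t0')
print('top z now',np.median([dep(cb,db,u,v)[2] for u in(356,357,358) for v in(290,291,292)]),'flange z',[round(float(dep(cb,db,*px(x,y))[2]),1) for x,y in((490,240),(530,275),(500,170))])
# blue pose change
h=lambda im:np.argwhere(cv2.inRange(cv2.cvtColor(im,cv2.COLOR_RGB2HSV),(105,130,60),(125,255,255))[260:310,255:300]).mean(0)
print(h(b0),h(b))
E
```

```text
[ 428.98421835 -328.78335733   12.        ] [ 428.71614614 -328.1161979    90.        ] red -161.28677156439988 green-65 -162.08572125399826 w -163.92509408212797 -162.60879572063484 -165.93561545818326
top z now 90.86713469837275 flange z [39.6, 40.8, 40.2]
[22.70666667 17.96666667] [22.66447368 17.92105263]
```

```bash
python3 -c "
from workcell import robot
print(robot.hand_in())"
```

```text
the job is handed in; nothing more can be done
None
```

The yellow-banded lens unit was turned back to green, dropped its full 13 mm step, and was turned forward until its white mark met the red line (within about 2°); it was then let go with the gripper clear, the blue-banded unit had not moved, and the job is handed in.

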